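Seal a sample pan in the pedal press

TASK

Slide the press carriage so that its red line meets the red line on the index block, which centres the brass sample pan under the ram; then press the spring pedal fully down to its stop, hold it there for a good second, and let it come all the way up. Then draw the carriage fully back against its blue open-end stop. Work the pedal only while the pan is on the mark, and leave the jars, the scoop and the tray where they are.

Things in the scene. Friction and masses are not known exactly. Their poses are not given: they have to be found in the camera images.
- press: White bench press for sealing sample pans, fixed. Origin on the bench, under the middle of the slide rails, which run along its y. Base 155 (x) x 370 (y) x 15 mm, from x = -65 to +90 mm. Column 40 x 56 mm at x = +65, y = +80, 180 mm tall. The pedal sticks out to -x at y = +80 mm over a foot 120 mm wide (x = -205 to -55 mm), 10 mm thick.
- carriage (a joint): Position of the aluminium carriage along the rails, m: 0 = against the low blue stop (34 mm high) at the open, -y end, growing to +y; 0.110 = red lines meet, pan centred under the ram; 0.150 = far end. Stays where left (3 N friction). Plate 56 (x) x 165 (y) x 10 mm, top 35 mm above the bench.
- handle (a point): Top centre of the carriage's blue handle block, 30 (x) x 18 (y) x 36 mm tall, at the -y end of the carriage; this top is 71 mm above the bench. Same axes as the press; it lies at the press's x = 0, y = -0.140 m + carriage value. Slide it along the press's y.
- pointer (a point): Outer (-x) end of the red line across the carriage's upper face, on its edge at the height of that face (35 mm). The line is 3 mm wide. It moves with the carriage.
- mark (a point): Centre of the red line, 3 mm wide, on top of the small white index block (18 x 24 mm, top 35 mm above the bench) fixed beside the rails. The pan is centred when the pointer has the same y as this mark, in the press's axes.
- pedal (a joint): Angle of the spring pedal, rad: 0 = up at rest, sloping up to its free end by 0.30 rad; 0.28 = fully down on its stop, nearly level. Hinge along the press's y at x = -58, y = +80 mm, 32 mm above the bench; plate 70 mm wide, 128 mm long, black rubber pad, yellow free edge. About 6 N at the pad moves it, 14 N holds it down; it springs back up.
- pedal_pad (a point): Middle of the upper face of the pedal's black rubber pad (70 long x 62 mm wide), 90 mm from the hinge: 66 mm above the bench when up, 42 mm when fully down. It moves with the pedal.
- pan (a point): Top centre of the lidded brass sample pan, 42 mm across, fixed in its nest on the carriage, 49 mm above the bench and 110 mm to +y of the handle.
- head (a point): Centre of the underside of the press head, 124 mm above the bench at the press's x = 0, y = +80 mm. The head reaches from x = -20 to +80 mm, is 56 mm wide in y and 180 mm high at its top. The steel ram hangs from this point and comes down to the pan as the pedal goes down.
- amber_jar: Amber glass jar with black cap, 56 mm across, 85 mm tall, standing on the bench; origin at the centre of its underside. Not to be disturbed.
- clear_jar: Clear glass jar with white cap, 56 mm across, 85 mm tall; origin at the centre of its underside. Not to be disturbed.
- scoop: Steel powder scoop, 160 mm long, lying flat along its own x; origin at the middle of its underside. Not to be disturbed.
- pan_tray: Green open tray with compartments, 90 x 130 x 22 mm, past the open end of the press; origin at the centre of its underside. Not to be disturbed.

How it is judged:
By the outcome, as a careful person would: the job done as asked, in the order asked, and still so for the second after the job is handed in, with the robot touching nothing.
It also fails if it takes over 61 s, if anything falls off the work surface, if the arm or the gripper's body presses on something with over 40 N, if the wrist force passes 120 N, or if a joint passes its speed limit or range.

ROBOT

A 6-joint arm with a two-finger parallel gripper is mounted at the origin on the work surface. World frame = base frame: x ahead of the robot, y to its left, z up, the work surface at z = 0. Lengths are in m, angles in rad, forces in N, time in s.
With the tool pointing down it reaches from about 0.35 to 0.975 m from the base axis. Payload 4.9 kg.
Tool frame: the origin (TCP) lies midway between the tips of the shut fingers; the grasp point (between the pads) lies 19 mm behind it; z points along the fingers, y is the line along which they close (so a half turn about z gives the same grasp; the last joint's range is limited). The gripper opens to 85 mm and grips with 20 to 120 N. Pads are 22 mm wide; open, the fingers measure 114 mm over their backs; the gripper's body (76 mm by 85 mm) begins 54 mm behind the grasp point. The pads swing forward as they close: fully open they stand 13 mm farther back than shut.
Start: joints at [-0.119, 0.053, 1.613, -0, 1.476, -0.119], TCP at [0.625, 0, 0.231] pointing down, gripper open.
Joint ranges: [-3.01, 3.01], [-1.01, 2.22], [0.06, 2.58], [-1.02, 4.17], [0.09, 2.62], [-3.14, 3.14]. Speed limits (rad/s): [2.57, 2.57, 3.14, 3.14, 3.14, 3.14].

INTERFACE

Orientations are given as a 3x3 rotation matrix whose columns are the frame's x, y, z axes.
In Python, from workcell import r gives the robot as it stands.
- The arm moves only by the tool move_arm, never from a script. Its argument "commands" is a list that holds one entry, the list of rows, each a list of 7 numbers: the shift along the tool's x, y, z in m, then the turn, a rotation vector about the tool's x, y, z in rad, then the opening, from -1 (shut) to 1 (fully open). In form: [[[x, y, z, ax, ay, az, grip], ...]]. A call has 1 to 20 rows; each row is the pose to reach, as a shift and turn from the pose commanded when the call began, along the tool's axes at that moment; what a row does not reach only later rows make up. A row lasts 1/10 s, in which the tool goes at most 50 mm and 8.59 degrees, less where a joint would pass 70% of its speed; a pose out of reach is approached as far as the arm can. A call with a gripper value outside its range is refused whole. The fingers move at their own pace and stop on an object; "newtons" is the grip in N (left out, the last holds). Time passes only in rows, so rows that repeat a pose let the fingers close. It gives the time, the measured TCP pose, the force, the opening and the grip force at its end, in the units of the state.
- r.read_state(): the state, without advancing time (a new reading comes with each control period).
- r.grab_frame(name): name is "scene" or "side" or "wrist"; returns a dict with "frame" (480x640x3 uint8, blue, green, red), "fx", "fy", "cx", "cy" (pixels), "D" ([k1, k2, p1, p2, k3] as OpenCV has them; the pictures are not rectified), "rvec" (rotation vector, rad) and "tvec" (3), from world to camera coordinates, as OpenCV has them; the wrist camera has in their place "mount" (4x4, takes a point from camera to tool coordinates, whose origin is the TCP and whose axes are the flange's). Camera axes: x right, y down, z forward; pixel columns grow to the right and rows downward; lengths in m; the calibration is good to about 2 mm. A picture is of the moment at which its call begins: read the wrist's pose just before it. There is no depth.
- r.hand_in(): hands the job in; it is judged then, once.
The state is a dict: "time": time; "joint_positions": joint angles; "joint_vel": joint speeds; "tau": joint torques, N m; "eef_pos": TCP position; "ee_rot": TCP orientation; "ft_force": force on the tool from outside, world axes, zero at the start; "moment": the same for the moment, N m; "finger_gap": opening from 0.0 (shut) to 1.0 (fully open); "grasp_force": force on a finger pad.
Only numpy, scipy, OpenCV 4.12 (cv2) and the standard library are available. Lean on these libraries where they do the work, as an engineer would, in place of code of your own. Each camera call takes 0.05 s, during which the arm holds its last target. There are 200 camera calls.

## Working session

There is one attempt and no reset: what is moved stays moved. The work goes in short steps, Python scripts to look and compute and a tool call to move; the robot and the scene stay as the last step left them, time stands still between calls to the robot, and variables do not carry over. Pictures are saved under pics/ and viewed, at most 10 in all, crops included, and the job is handed in when it is done.

Besides the shell and the picture viewer there is one more tool, called after "Call:" by a JSON object that holds its "name" and its "arguments", one argument or row to a line. move_arm: Moves the arm, as the interface text tells. Its arguments: {"type":"object","properties":{"commands":{"type":"array"},"newtons":{"type":"number"}},"required":["commands"]}

```bash
mkdir -p pics
python3 - <<'E'
from workcell import r
import cv2,numpy as np
for n in ("scene","side"):
    f=r.grab_frame(n); cv2.imwrite(f"pics/{n}0.png",f["frame"])
    R=cv2.Rodrigues(np.array(f["rvec"],float))[0]; print(n,f["fx"],-R.T@np.ravel(f["tvec"]),R[2])
s=r.read_state();print(s["time"],s["eef_pos"],s["ee_rot"],s["ft_force"])
E
```

```text
scene 517.6199235548191 [ 0.93659764 -0.38277496  1.03393554] [-0.34008672  0.38981425 -0.85579546]
side 443.5645105026358 [0.49502654 0.58066087 0.65437531] [ 0.0775487  -0.6895394  -0.72008445]
0.1 [6.24429671e-01 7.61161397e-05 2.30164062e-01] [[-4.13139220e-05  9.99998209e-01 -1.89234291e-03]
 [ 9.99999975e-01  4.17263084e-05  2.17884761e-04]
 [ 2.17963331e-04 -1.89233386e-03 -9.99998186e-01]] [ 0.39751701 -0.4122944  -1.12797674]
```

View pics/scene0.png

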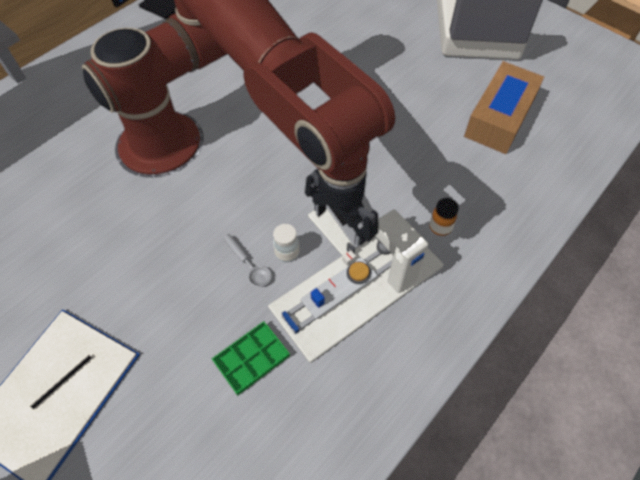

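View pics/side0.png

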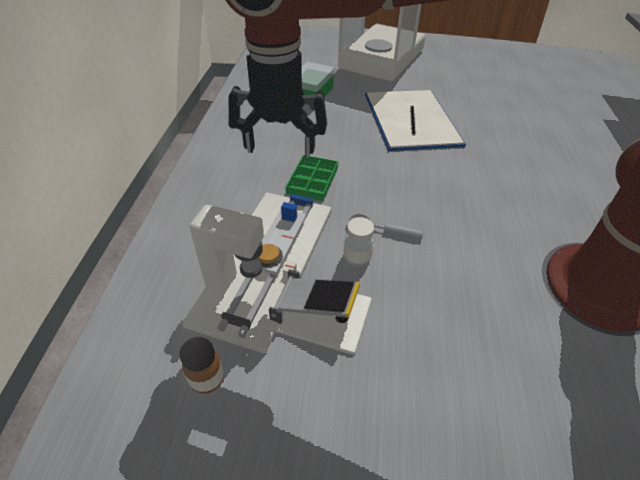

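Both views show the press: in scene the handle is at (317,296) and the pan at (359,271). In side the handle is at (289,208), the pan at (270,253), the pedal pad at (331,295) and the red lines near (289,237) and (290,266). I'll enlarge both for precise points.

Run:
```python
import cv2
a=cv2.imread("pics/side0.png")[190:360,180:380]; cv2.imwrite("pics/sc.png",cv2.resize(a,None,fx=3.5,fy=3.5,interpolation=cv2.INTER_CUBIC))
a=cv2.imread("pics/scene0.png")[200:370,260:460]; cv2.imwrite("pics/cc.png",cv2.resize(a,None,fx=3.5,fy=3.5,interpolation=cv2.INTER_CUBIC))
```

```text
(no output)
```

View pics/sc.png

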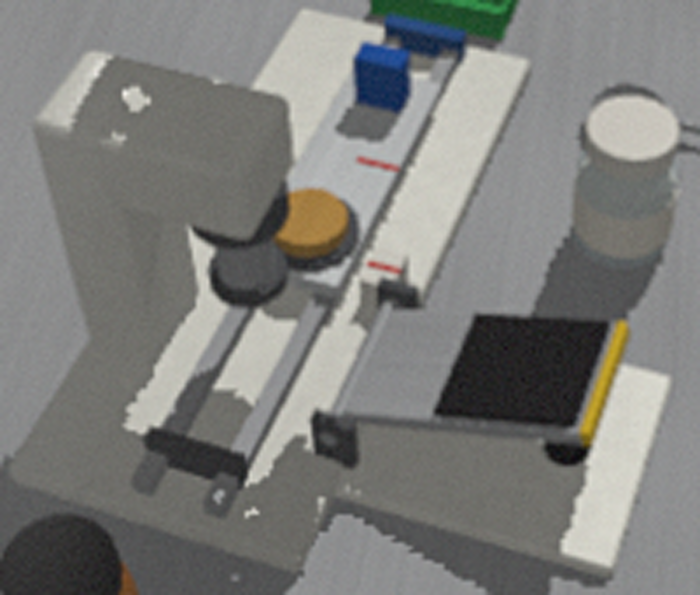

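View pics/cc.png

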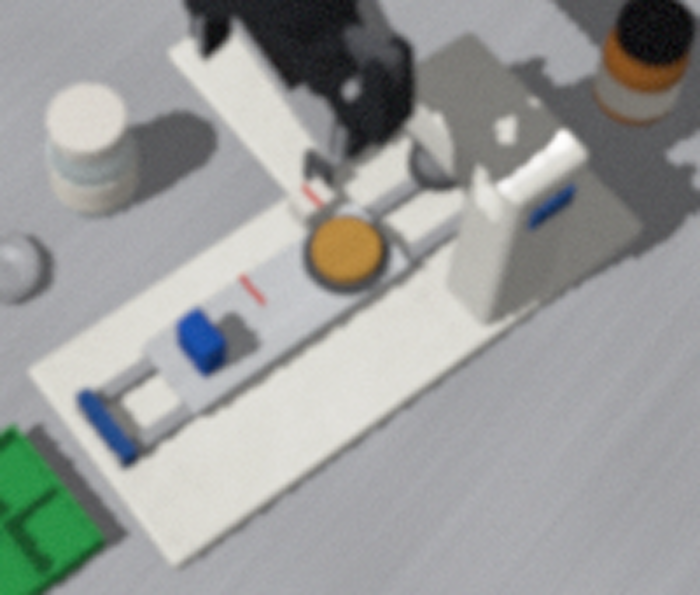

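The crops show, in crop pixels:
- **Side:** pan (312,222), pointer end (398,168), mark (384,267), pad corners (477,315) to (572,427), and foot corners (668,378) and (610,572).
- **Scene:** pan (347,248), pointer (241,277), mark (313,196), and base corners (30,372), (178,558), (640,230) and (470,33).

Next I'll fit the press pose and the carriage value.

```bash
cat > h.py <<'E'
import numpy as np,cv2
from workcell import r
from scipy.optimize import least_squares
def proj(f,P):
    K=np.array([[f["fx"],0,f["cx"]],[0,f["fy"],f["cy"]],[0,0,1]],float)
    return cv2.projectPoints(np.array(P,float),np.array(f["rvec"],float),np.array(f["tvec"],float),K,np.array(f["D"],float))[0][:,0]
def W(p,P):
    c,s=np.cos(p[2]),np.sin(p[2]); P=np.array(P,float)
    return np.c_[p[0]+c*P[:,0]-s*P[:,1],p[1]+s*P[:,0]+c*P[:,1],P[:,2]]
def ped(d,y,a=.30,h=.008): return (-.058-d*np.cos(a)+h*np.sin(a),y,.032+d*np.sin(a)+h*np.cos(a))
E
python3 - <<'E'
from h import *
C=[r.grab_frame("side"),r.grab_frame("scene")]
off=[(180,190),(260,200)]
B=lambda x,y,z:(lambda q:(x,y,z))
def pts(q): return [
 [((530,62),(-.065,-.185,.015)),((303,10),(.09,-.185,.015)),((312,222),(0,q[3]-.03,.049)),((383,52),(0,q[3]-.14,.071)),
  ((477,315),ped(.055,.049)),((612,322),ped(.125,.049)),((572,427),ped(.125,.111)),((437,411),ped(.055,.111)),
  ((398,168),(-.028,q[3]+q[4],.035)),((384,267),(q[5],.110+q[4],.035)),((668,378),(-.205,.02,.01)),((610,568),(-.205,.14,.01))],
 [((30,372),(-.065,-.185,.015)),((178,558),(.09,-.185,.015)),((640,230),(.09,.185,.015)),((470,33),(-.065,.185,.015)),
  ((347,248),(0,q[3]-.03,.049)),((202,328),(0,q[3]-.14,.071)),((241,277),(-.028,q[3]+q[4],.035)),((313,196),(q[5],.110+q[4],.035)),((172,52),(-.205,.02,.01))]]
def res(q):
    o=[]
    for f,of,L in zip(C,off,pts(q)):
        o.append((proj(f,W(q,[l[1] for l in L]))-np.array([l[0] for l in L])/3.5-of).ravel())
    return np.concatenate(o)
best=min((least_squares(res,[.65,0,t,.04,-.06,-.05],loss="soft_l1") for t in (-1.5,-.5,.5,1.5,3)),key=lambda s:s.cost)
print(best.x.round(4),best.cost);print(res(best.x).reshape(-1,2).round(1).tolist())
q=best.x
print(W(q,[(0,q[3]-.14,.071),ped(.09,.08),(0,.08,.124)]).round(4))
E
```

```text
[ 0.6465  0.0317 -0.1941  0.0399 -0.0915 -0.0456] 28.235621593649313
[[-0.6, -0.7], [-1.9, -0.7], [-2.0, -1.3], [-1.6, 1.0], [-0.2, 0.1], [-0.6, 0.3], [0.7, -0.5], [-0.7, 0.6], [-0.6, 0.4], [-0.9, 0.2], [0.9, -0.4], [0.4, 1.4], [-1.7, -2.0], [-1.1, 1.7], [0.8, -2.5], [3.8, 7.3], [-0.9, -1.2], [-1.0, -0.1], [-1.4, -0.4], [-1.4, -0.3], [-2.6, -1.5]]
[[ 0.6272 -0.0665  0.071 ]
 [ 0.523   0.1375  0.0662]
 [ 0.6619  0.1102  0.124 ]]
```

Call:
{"name": "move_arm", "arguments": {
  "commands": [
    [[-0.02,0.001,0.03,0,0,0.06,1],[-0.045,0.002,0.06,0,0,0.13,1],[-0.0665,0.003,0.09,0,0,0.194,1],[-0.0665,0.003,0.1,0,0,0.194,1],[-0.0665,0.003,0.1,0,0,0.194,1],[-0.0665,0.003,0.1,0,0,0.194,1]]
  ],
  "newtons": 40
}}

```text
time: 0.8
eef_pos: [0.6286, -0.0659, 0.1324]
ee_rot: [[0.192, 0.981, 0.001], [0.981, -0.192, 0.0], [0.0, 0.001, -1.0]]
ft_force: [1.8, -0.0, -0.4]
finger_gap: 1.002
grasp_force: 0.0
```

Run:
```python
from h import *
s=r.read_state();f=r.grab_frame("wrist");print(s["eef_pos"],s["ft_force"]);cv2.imwrite("pics/w1.png",f["frame"])
M=np.array(f["mount"]);T=np.eye(4);T[:3,:3]=s["ee_rot"];T[:3,3]=s["eef_pos"]
X=np.linalg.inv(T@M);f["rvec"]=cv2.Rodrigues(X[:3,:3])[0];f["tvec"]=X[:3,3]
q=[.6465,.0317,-.1941]
print(proj(f,W(q,[(0,-.1001,.071),(0,.0099,.049),(-.028,-.0516,.035),(-.0456,.0185,.035)])).round(1))
```

```text
[ 0.628591   -0.06593417  0.13239192] [ 1.78949646 -0.0295578  -0.39670674]
[[323.8 262.2]
 [323.9  63.2]
 [279.9 172.1]
 [246.8  52.3]]
```

View pics/w1.png

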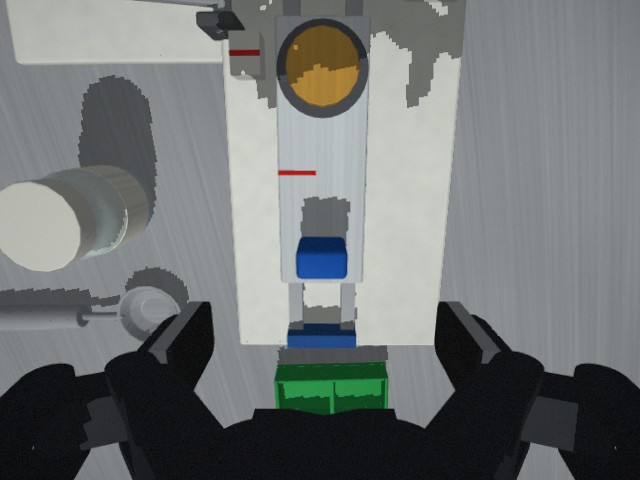

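The wrist view matches the fit: pointer at (279,173), mark line at row 52, handle at (322,258). I'll go down and grip.

Call:
{"name": "move_arm", "arguments": {
  "commands": [
    [[0,-0.001,0.02,0,0,0,1],[-0.001,-0.001,0.045,0,0,0,1],[-0.001,-0.001,0.07,0,0,0,1],[-0.001,-0.001,0.088,0,0,0,1],[-0.001,-0.001,0.09,0,0,0,1],[-0.001,-0.001,0.09,0,0,0,-1],[-0.001,-0.001,0.09,0,0,0,-1],[-0.001,-0.001,0.09,0,0,0,-1],[-0.001,-0.001,0.09,0,0,0,-1],[-0.001,-0.001,0.09,0,0,0,-1],[-0.001,-0.001,0.09,0,0,0,-1],[-0.001,-0.001,0.09,0,0,0,-1],[-0.001,-0.001,0.09,0,0,0,-1]]
  ]
}}

```text
time: 2.15
eef_pos: [0.6268, -0.0673, 0.0429]
ee_rot: [[0.193, 0.981, -0.0], [0.981, -0.193, 0.0], [0.0, -0.0, -1.0]]
ft_force: [-3.4, 0.4, 4.6]
finger_gap: 0.343
grasp_force: 41.4
```

Call:
{"name": "move_arm", "arguments": {
  "commands": [
    [[0.005,0,0,0,0,0,-1],[0.013,0,0,0,0,0,-1],[0.023,0,0,0,0,0,-1],[0.033,0,0,0,0,0,-1],[0.043,0,0,0,0,0,-1],[0.053,0,0,0,0,0,-1],[0.061,0,0,0,0,0,-1],[0.067,0,0,0,0,0,-1],[0.07,0,0,0,0,0,-1],[0.07,0,0,0,0,0,-1],[0.07,0,0,0,0,0,-1],[0.07,0,0,0,0,0,-1]]
  ]
}}

```text
time: 3.35
eef_pos: [0.6406, 0.0014, 0.0429]
ee_rot: [[0.193, 0.981, 0.0], [0.981, -0.193, 0.0], [0.0, 0.0, -1.0]]
ft_force: [-3.8, 0.5, 5.3]
finger_gap: 0.34
grasp_force: 41.3
```

Run:
```python
from h import *
s=r.read_state();f=r.grab_frame("wrist")
a=f["frame"];b,g,R=[a[...,i].astype(int) for i in range(3)]
m=((R-np.maximum(b,g))>70).astype(np.uint8)
n,l,st,c=cv2.connectedComponentsWithStats(m)
for i in range(1,n):
    if st[i,4]>25: print(st[i],c[i].round(1))
cv2.imwrite("pics/w2.png",cv2.resize(a[:300,180:420],None,fx=2,fy=2))
M=np.array(f["mount"]);T=np.eye(4);T[:3,:3]=s["ee_rot"];T[:3,3]=s["eef_pos"]
X=np.linalg.inv(T@M);f["rvec"]=cv2.Rodrigues(X[:3,:3])[0];f["tvec"]=X[:3,3]
q=[.6465,.0317,-.1941]
print(proj(f,W(q,[(-.028,.0185,.035),(-.0456,.0185,.035),(-.0456,.0285,.035)])).round(1),s["eef_pos"])
```

```text
[255 183  59   7 412] [284.1 186. ]
[187 184  45   7 313] [209.1 187. ]
[[257.8 185.9]
 [214.6 186. ]
 [212.7 160.9]] [0.64059845 0.00144133 0.04291319]
```

View pics/w2.png

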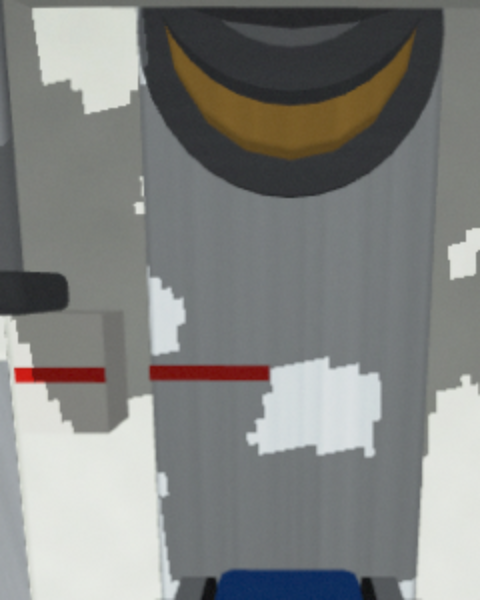

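The red lines meet to within about 0.4 mm (rows 186 and 187 at 2.5 px/mm). I'll release, rise and check again.

Call:
{"name": "move_arm", "arguments": {
  "commands": [
    [[0,0,0,0,0,0,1],[0,0,0,0,0,0,1],[0,0,0,0,0,0,1],[0,0,0,0,0,0,1],[0,0,0,0,0,0,1],[0,0,-0.01,0,0,0,1],[0,0,-0.03,0,0,0,1],[0,0,-0.055,0,0,0,1],[0,0,-0.08,0,0,0,1],[0,0,-0.1,0,0,0,1],[0,0,-0.11,0,0,0,1],[0,0,-0.11,0,0,0,1]]
  ]
}}

```text
time: 4.6
eef_pos: [0.6416, 0.0013, 0.1539]
ee_rot: [[0.193, 0.981, 0.004], [0.981, -0.193, -0.0], [0.0, 0.004, -1.0]]
ft_force: [0.2, 0.3, -0.0]
finger_gap: 0.996
grasp_force: 0.0
```

```bash
cat > lines.py <<'E'
from h import *
s=r.read_state();f=r.grab_frame("wrist")
a=f["frame"];b,g,R=[a[...,i].astype(int) for i in range(3)]
n,l,st,c=cv2.connectedComponentsWithStats(((R-np.maximum(b,g))>70).astype(np.uint8))
M=np.array(f["mount"]);T=np.eye(4);T[:3,:3]=s["ee_rot"];T[:3,3]=s["eef_pos"]
X=np.linalg.inv(T@M);f["rvec"]=cv2.Rodrigues(X[:3,:3])[0];f["tvec"]=X[:3,3]
for i in range(1,n):
    if st[i,4]>25:
        g=least_squares(lambda u:(proj(f,W([.6465,.0317,-.1941],[(u[0],u[1],.035)]))[0]-c[i]),[0,0])
        print(st[i],c[i].round(1),"press xy",g.x.round(4))
print(s["time"],s["eef_pos"].round(4),s["ft_force"].round(1))
E
python3 lines.py
```

```text
[243 167  26   4 103] [255.4 168.5] press xy [-0.0472  0.0177]
[282 166  34   4 136] [298.5 167.5] press xy [-0.0173  0.0183]
4.6 [0.6416 0.0013 0.1539] [ 0.2  0.3 -0. ]
```

Call:
{"name": "move_arm", "arguments": {
  "commands": [
    [[0.005,-0.025,0,0,0,0,-1],[0.02,-0.055,0,0,0,0,-1],[0.045,-0.09,0,0,0,0,-1],[0.075,-0.12,0,0,0,0,-1],[0.1,-0.138,0,0,0,0,-1],[0.111,-0.143,0.01,0,0,0,-1],[0.111,-0.143,0.03,0,0,0,-1],[0.111,-0.143,0.05,0,0,0,-1],[0.111,-0.143,0.06,0,0,0,-1],[0.111,-0.143,0.06,0,0,0,-1],[0.111,-0.143,0.06,0,0,0,-1]]
  ]
}}

```text
time: 5.75
eef_pos: [0.5216, 0.1375, 0.091]
ee_rot: [[0.193, 0.981, -0.001], [0.981, -0.193, -0.0], [-0.0, -0.001, -1.0]]
ft_force: [-0.2, -0.8, 0.4]
finger_gap: 0.003
grasp_force: 0.0
```

Run:
```python
from h import *
f=r.grab_frame("side");cv2.imwrite("pics/s2.png",cv2.resize(f["frame"][150:370,170:400],None,fx=2.5,fy=2.5))
```

```text
(no output)
```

View pics/s2.png

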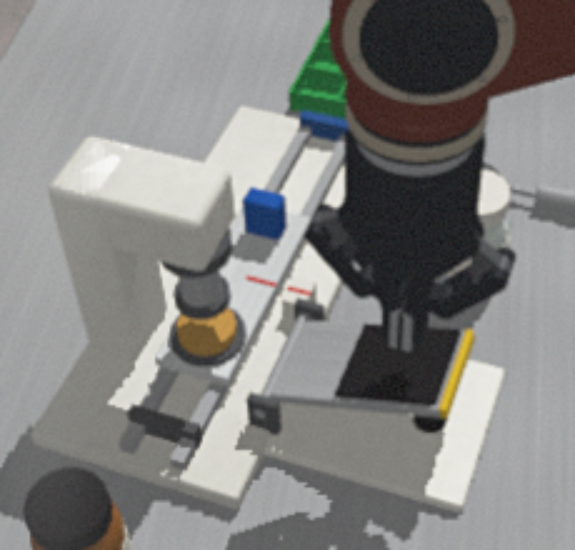

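The fingers are shut over the middle of the pad (fingertips near (400,345)), and the red lines are still aligned. I'll press down.

Call:
{"name": "move_arm", "arguments": {
  "commands": [
    [[0,0,0.012,0,0,0,-1],[0,0,0.022,0,0,0,-1],[0,-0.001,0.028,0,0,0,-1],[0,-0.002,0.034,0,0,0,-1],[0,-0.003,0.039,0,0,0,-1],[0,-0.004,0.043,0,0,0,-1],[0,-0.005,0.046,0,0,0,-1],[0,-0.006,0.048,0,0,0,-1],[0,-0.006,0.049,0,0,0,-1],[0,-0.006,0.049,0,0,0,-1]]
  ]
}}

```text
time: 6.8
eef_pos: [0.5166, 0.1391, 0.0442]
ee_rot: [[0.193, 0.981, 0.002], [0.981, -0.193, -0.0], [0.0, 0.002, -1.0]]
ft_force: [-4.0, -1.5, 11.3]
finger_gap: 0.001
grasp_force: 5.8
```

Call:
{"name": "move_arm", "arguments": {
  "commands": [
    [[0,0,0.001,0,0,0,-1],[0,0,0.002,0,0,0,-1],[0,0,0.003,0,0,0,-1],[0,0,0.004,0,0,0,-1],[0,0,0.004,0,0,0,-1]]
  ]
}}

```text
time: 7.3
eef_pos: [0.5164, 0.1391, 0.0417]
ee_rot: [[0.192, 0.981, -0.0], [0.981, -0.192, -0.0], [-0.0, 0.0, -1.0]]
ft_force: [-9.2, -0.8, 22.2]
finger_gap: -0.0
grasp_force: 10.6
```

Call:
{"name": "move_arm", "arguments": {
  "commands": [
    [[0,0.001,0.001,0,0,0,-1],[0,0.001,0.002,0,0,0,-1],[0,0.001,0.002,0,0,0,-1]]
  ]
}}

```text
time: 7.6
eef_pos: [0.5165, 0.1391, 0.0414]
ee_rot: [[0.192, 0.981, -0.004], [0.981, -0.192, -0.001], [-0.001, -0.004, -1.0]]
ft_force: [-18.2, -3.0, 35.3]
finger_gap: 0.004
grasp_force: 17.4
```

It is on the stop: 13 N more gave only 0.3 mm. I'll ease a little and hold.

Call:
{"name": "move_arm", "arguments": {
  "commands": [
    [[0,0,-0.001,0,0,0,-1],[0,0,-0.001,0,0,0,-1],[0,0,-0.001,0,0,0,-1],[0,0,-0.001,0,0,0,-1],[0,0,-0.001,0,0,0,-1],[0,0,-0.001,0,0,0,-1],[0,0,-0.001,0,0,0,-1],[0,0,-0.001,0,0,0,-1],[0,0,-0.001,0,0,0,-1],[0,0,-0.001,0,0,0,-1],[0,0,-0.001,0,0,0,-1],[0,0,-0.001,0,0,0,-1],[0,0,-0.001,0,0,0,-1],[0,0,-0.001,0,0,0,-1],[0,0,-0.001,0,0,0,-1],[0,0,-0.001,0,0,0,-1],[0,0,-0.001,0,0,0,-1],[0,0,-0.001,0,0,0,-1]]
  ]
}}

```text
time: 9.4
eef_pos: [0.5165, 0.1391, 0.0415]
ee_rot: [[0.192, 0.981, -0.003], [0.981, -0.192, -0.0], [-0.001, -0.003, -1.0]]
ft_force: [-14.1, -0.8, 28.1]
finger_gap: -0.001
grasp_force: 14.5
```

Run:
```python
from h import *
f=r.grab_frame("side");cv2.imwrite("pics/s3.png",cv2.resize(f["frame"][190:370,170:400],None,fx=3,fy=3))
```

```text
(no output)
```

View pics/s3.png

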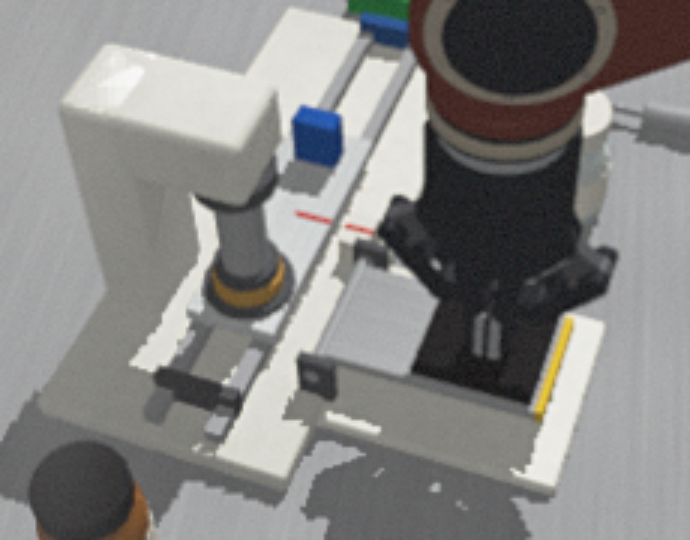

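The pedal is level, the ram is on the pan at (247,285), and the lines are aligned. I'll release slowly.

Call:
{"name": "move_arm", "arguments": {
  "commands": [
    [[0,0.001,-0.004,0,0,0,-1],[0,0.002,-0.008,0,0,0,-1],[0,0.003,-0.013,0,0,0,-1],[0,0.004,-0.018,0,0,0,-1],[0,0.005,-0.024,0,0,0,-1],[0,0.006,-0.03,0,0,0,-1],[0,0.006,-0.04,0,0,0,-1],[0,0.006,-0.06,0,0,0,-1],[0,0.006,-0.09,0,0,0,-1],[0,0.006,-0.115,0,0,0,-1],[0,0.006,-0.115,0,0,0,-1],[0,0.006,-0.115,0,0,0,-1]]
  ]
}}

```text
time: 10.65
eef_pos: [0.5222, 0.1377, 0.1522]
ee_rot: [[0.193, 0.981, 0.0], [0.981, -0.193, 0.0], [0.0, 0.0, -1.0]]
ft_force: [-0.1, -0.4, 0.3]
finger_gap: -0.001
grasp_force: 0.0
```

Call:
{"name": "move_arm", "arguments": {
  "commands": [
    [[-0.01,0.008,0,0,0,0,1],[-0.035,0.025,0,0,0,0,1],[-0.065,0.055,0,0,0,0,1],[-0.09,0.09,0,0,0,0,1],[-0.105,0.12,0,0,0,0,1],[-0.111,0.14,0,0,0,0,1],[-0.111,0.142,0,0,0,0,1],[-0.111,0.142,0,0,0,0,1],[-0.111,0.142,0,0,0,0,1]]
  ]
}}

```text
time: 11.55
eef_pos: [0.6391, 0.0018, 0.151]
ee_rot: [[0.192, 0.981, -0.002], [0.981, -0.192, 0.0], [-0.0, -0.002, -1.0]]
ft_force: [-0.6, 0.2, -0.8]
finger_gap: 1.001
grasp_force: 0.0
```

```bash
python3 lines.py
python3 - <<'E'
from h import *
f=r.grab_frame("side");cv2.imwrite("pics/s4.png",cv2.resize(f["frame"][170:370,170:400],None,fx=3,fy=3))
E
```

```text
[247 167  26   4 104] [259.5 168.5] press xy [-0.0473  0.0179]
[287 166  34   4 136] [303.5 167.5] press xy [-0.0171  0.0185]
11.55 [0.6391 0.0018 0.151 ] [-0.6  0.2 -0.8]
```

View pics/s4.png

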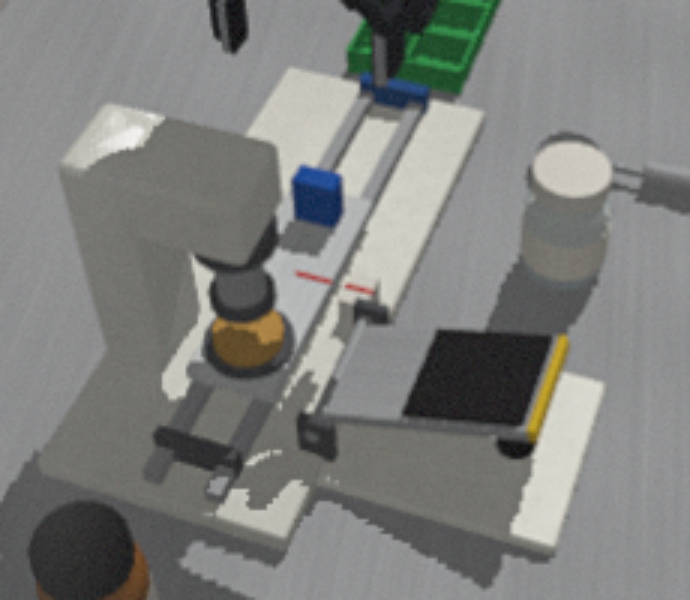

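The pedal is back up, the ram is raised and the carriage is still on the mark. I'll go down, grip the handle and draw it back.

Call:
{"name": "move_arm", "arguments": {
  "commands": [
    [[0,0.001,0.02,0,0,0,1],[0,0.001,0.045,0,0,0,1],[0,0.001,0.075,0,0,0,1],[0,0.001,0.1,0,0,0,1],[0,0.001,0.108,0,0,0,1],[0,0.001,0.108,0,0,0,1],[0,0.001,0.108,0,0,0,-1],[0,0.001,0.108,0,0,0,-1],[0,0.001,0.108,0,0,0,-1],[0,0.001,0.108,0,0,0,-1],[0,0.001,0.108,0,0,0,-1],[0,0.001,0.108,0,0,0,-1],[0,0.001,0.108,0,0,0,-1],[0,0.001,0.108,0,0,0,-1]]
  ]
}}

```text
time: 13.05
eef_pos: [0.6406, 0.0014, 0.0458]
ee_rot: [[0.193, 0.981, -0.002], [0.981, -0.193, 0.0], [-0.0, -0.002, -1.0]]
ft_force: [-6.6, 0.8, 7.6]
finger_gap: 0.342
grasp_force: 41.9
```

Call:
{"name": "move_arm", "arguments": {
  "commands": [
    [[-0.005,0,0,0,0,0,-1],[-0.013,0,0,0,0,0,-1],[-0.023,0,0,0,0,0,-1],[-0.035,0,0,0,0,0,-1],[-0.047,0,0,0,0,0,-1],[-0.059,0,0,0,0,0,-1],[-0.071,0,0,0,0,0,-1],[-0.083,0,0,0,0,0,-1],[-0.093,0,0,0,0,0,-1],[-0.1,0,0,0,0,0,-1],[-0.104,0,0,0,0,0,-1],[-0.107,0,0,0,0,0,-1],[-0.109,0,0,0,0,0,-1],[-0.11,0,0,0,0,0,-1],[-0.11,0,0,0,0,0,-1]]
  ]
}}

```text
time: 14.55
eef_pos: [0.6191, -0.1059, 0.0458]
ee_rot: [[0.193, 0.981, -0.003], [0.981, -0.193, 0.002], [0.001, -0.003, -1.0]]
ft_force: [-7.7, 3.4, 8.2]
finger_gap: 0.348
grasp_force: 42.1
```

Call:
{"name": "move_arm", "arguments": {
  "commands": [
    [[-0.001,0,0,0,0,0,-1],[-0.002,0,0,0,0,0,-1],[-0.003,0,0,0,0,0,-1],[-0.003,0,0,0,0,0,-1]]
  ]
}}

```text
time: 14.95
eef_pos: [0.6189, -0.1069, 0.0458]
ee_rot: [[0.193, 0.981, -0.002], [0.981, -0.193, 0.005], [0.005, -0.003, -1.0]]
ft_force: [-5.5, 10.0, 9.9]
finger_gap: 0.343
grasp_force: 42.1
```

Call:
{"name": "move_arm", "arguments": {
  "commands": [
    [[-0.002,0,0,0,0,0,-1],[-0.003,0,0,0,0,0,-1],[-0.003,0,0,0,0,0,-1]]
  ]
}}

```text
time: 15.25
eef_pos: [0.6189, -0.107, 0.0458]
ee_rot: [[0.193, 0.981, -0.001], [0.981, -0.193, 0.011], [0.01, -0.003, -1.0]]
ft_force: [-3.5, 18.3, 9.0]
finger_gap: 0.343
grasp_force: 42.1
```

The carriage is firmly against the stop: 18 N with no further movement. I'll relax, open and rise.

Call:
{"name": "move_arm", "arguments": {
  "commands": [
    [[0.002,0,0,0,0,0,-1],[0.003,0,0,0,0,0,-1],[0.003,0,0,0,0,0,1],[0.003,0,0,0,0,0,1],[0.003,0,0,0,0,0,1],[0.003,0,0,0,0,0,1],[0.003,0,0,0,0,0,1],[0.003,0,-0.01,0,0,0,1],[0.003,0,-0.03,0,0,0,1],[0.003,0,-0.055,0,0,0,1],[0.003,0,-0.08,0,0,0,1],[0.003,0,-0.11,0,0,0,1],[0.003,0,-0.13,0,0,0,1],[0.003,0,-0.13,0,0,0,1],[0.003,0,-0.13,0,0,0,1]]
  ]
}}

```text
time: 16.75
eef_pos: [0.6196, -0.1098, 0.1746]
ee_rot: [[0.193, 0.981, 0.001], [0.981, -0.193, -0.0], [-0.0, 0.001, -1.0]]
ft_force: [-0.5, 0.5, -1.1]
finger_gap: 1.004
grasp_force: 0.0
```

```bash
python3 lines.py
python3 - <<'E'
from h import *
f=r.grab_frame("side");cv2.imwrite("pics/s5.png",f["frame"])
E
```

```text
[285 160  32   4 119] [299.6 161.6] press xy [-0.0183 -0.092 ]
16.75 [ 0.6196 -0.1098  0.1746] [-0.5  0.5 -1.1]
```

View pics/s5.png

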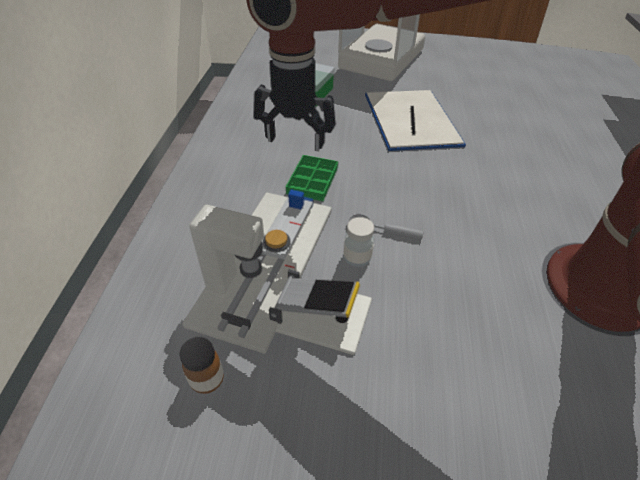

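The carriage is at the blue stop: the pointer moved back 110.5 mm. The pedal is up, the other items are where they were, and the gripper is clear.

```bash
python3 -c "
from workcell import r
print(r.hand_in())"
```

```text
the job is handed in; nothing more can be done
None
```

I centred the pan to within about 0.6 mm, held the pedal on its stop for about 2 s and let it come fully up, drew the carriage back against the blue stop, left the jars, scoop and tray in place, and handed in at about 17 s.

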